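Lock the jar carrier's pin with its R-clip

TASK

Make the specimen jar carrier safe for transport: push its lock pin fully home, then take the R-clip out of its holder and press its straight leg down through the cross-hole near the pin's free end until the bent leg has ridden over the shaft and snapped in underneath it. Push by feel and force nothing (25 N is the most the clip and carrier may bear, 30 N for the fingers on the carrier); leave the clip locked in place and the other things where they stand.

Things in the scene. Friction and masses are not known exactly. Their poses are not given: they have to be found in the camera images.
- carrier: Fixed aluminium base, 235 x 110 x 8 mm, with two steel cheeks (outer faces at y = +-18 mm, 30 mm long in x, top 72 mm up) and a bar (16 mm wide, top 99 mm up) running from x = -12 mm, between the cheeks, along +x over a lidded cup to a post at x = 164 mm. Origin on the worktop, midway between the cheeks, 55 mm below the lock pin's axis, which lies along y. z up.
- lock_pin (a joint): How far (m) the lock pin, a steel shaft of 18 mm diameter, stands out of the cheeks toward the carrier's +y: 0 = fully home, its head against the +y cheek (hard stop); at most 0.04. About 4 N of friction. Only when the pin is home does the cross-hole lie clear, 9 to 19 mm outside the -y cheek, with 38 mm of free space under the shaft.
- pin_head (a point): Centre of the outer face of the lock pin's round head (26 mm diameter, 10 mm thick), on the carrier's +y side; axes as the carrier's. Pushed toward -y the pin goes home. The vertical cross-hole, 7.5 mm along and 9 mm across the shaft, not chamfered, goes right through; its centre is 55 to 65 mm from this face (it differs from pin to pin: look or feel for it), on the shaft's axis, 11 mm from the free -y end.
- clip: Loose R-clip, about 80 g: steel wire legs under a dark grip block 24 mm (x, -7 to +17) x 16 mm (y, centred) x 36 mm (z, 35 to 71 above the origin); grasp it across x, high up. Origin on the straight leg's axis, at the point that sits in the middle of the cross-hole when seated. z up along that leg, +x to the bent leg, y across the clip's plane, to lie along the shaft; either way round fits.
- clip_tip (a point): Square-cut lower end of the clip's straight leg (5 mm diameter), 33 mm below the clip's origin; axes as the clip's. The leg is right through the shaft before the bent leg meets the shaft.
- bent_leg (a joint): Angle (rad) the sprung bent leg (5 mm wire) is pushed off: 0 relaxed, under 0.05 seated, about 0.1 as its hump passes the shaft. Its waist is 12 mm from the straight leg, 3 mm below the origin; the hump 13 mm, the flared tip 25 mm below it. From 22 mm above the seat it rides on the shaft, needing up to 12 N of push, then snaps in and draws the clip down; past the seat the force rises again.
- clip_holder: Fixed grey holder, 40 x 29 mm, 78 mm high, on a 64 x 50 mm foot, with a slot 25 mm (x) x 9 mm (y) in its top: the clip hangs in it by its grip, which rests on the top face, both legs inside. Lift the clip 75 mm straight up to clear it. Origin on the worktop below the straight leg; axes as the clip's to within a few degrees.
- stain_jar: Bystander: lidded clear jar, dark lid, 58 mm diameter, 97 mm high; origin under its centre; it may stand on the near or the far side of the clip holder
- canister: Bystander: dark screw canister, 38 mm diameter, 57 mm high; origin under its centre
- rack: Bystander: tube rack 64 x 156 x 56 mm; origin under its centre
Things that resemble listed ones, but are neither listed nor needed, are in the scene too. Leave any orange or purple look-alike of the clip_holder alone.

How it is judged:
On the way, in this order (a step that is already met when the one before it is completed fails the run):
1. the lock pin is pushed fully home (within 3 mm) while the clip is still in its holder (value of joint lock_pin below 0.003 m and horizontal distance between clip and clip_holder below 0.02 m), for 0.2 s.
2. the clip is lifted clear of its holder (height (world z) of clip above 0.1 m), for 0.1 s.
3. the clip is seated: straight leg through the cross-hole, bent leg snapped round the shaft (value of joint lock_pin below 0.003 m and x of clip in the frame of carrier between -0.004 and 0.004 m and y of clip in the frame of carrier between -0.041 and -0.023 m and z of clip in the frame of carrier between 0.049 and 0.061 m and angle between the z axis of clip and the z axis of carrier, either way round below 0.15 rad and angle between the y axis of clip and the y axis of carrier, either way round below 0.35 rad and value of joint bent_leg below 0.07 rad), for 0.2 s.
At the end, for the whole second after the job is handed in: Pin home (within 3 mm); clip in the cross-hole: its origin within 6 mm of the height of the pin's axis and 4 mm of the axis sideways, straight leg within 0.15 rad of vertical, clip plane within 0.35 rad of square to the shaft, bent leg sprung back (under 0.07 rad); clip at rest (all of step 3 and linear speed of clip below 0.02 m/s); the robot touches nothing.
It fails at once if the clip and the carrier with its pin press on each other with more than 25 N (contact force between clip and carrier above 25 N).
It fails at once if the fingers press on the carrier or its pin with more than 30 N (contact force between the fingers and carrier above 30 N).
It fails at once if a bystander (stain jar, canister or rack) is moved by more than 30 mm (distance of any of stain_jar, canister, rack from where it was at the start of the episode above 0.03 m).
It also fails if it takes over 64 s, if anything falls off the work surface, if the arm or the gripper's body presses on something with over 40 N, if the wrist force passes 120 N, or if a joint passes its speed limit or range.

ROBOT

A 6-joint arm with a two-finger parallel gripper is mounted at the origin on a cart in front of the work surface, level with it; the furniture and walls round the work are solid. World frame = base frame: x ahead of the robot, y to its left, z up, the work surface at z = 0. Lengths are in m, angles in rad, forces in N, time in s.
With the tool pointing down it reaches from about 0.25 to 0.775 m from the base axis. Payload 4 kg.
Tool frame: the origin (TCP) lies midway between the tips of the shut fingers; the grasp point (between the pads) lies 19 mm behind it; z points along the fingers, y is the direction in which the jaws open and shut (so a half turn about z gives the same grasp; the last joint's range is limited). The gripper opens to 85 mm and grips with 20 to 120 N. Pads are 22 mm wide; open, the fingers measure 114 mm over their backs; the gripper's body (76 mm by 85 mm) begins 54 mm behind the grasp point. The pads swing forward as they close: fully open they stand 13 mm farther back than shut.
Start: joints at [1.16, 0.087, 1.371, -0, 1.684, -0.103], TCP at [0.167, 0.524, 0.231] pointing down, gripper open.
Joint ranges: [-3.1, 3.1], [-0.76, 2.03], [0.27, 2.55], [-1.08, 4.22], [0.17, 2.65], [-2.57, 2.57]. Speed limits (rad/s): [2.79, 2.79, 3.14, 3.14, 3.14, 3.14].

INTERFACE

Orientations are given as a unit quaternion [w, x, y, z].
In Python, from bench import arm gives the robot as it stands.
- The arm moves only by the tool servo_tool, never from a script. Its argument "plan" is text: rows parted by semicolons, each of 4 numbers parted by spaces: the shift along the tool's x, y, z in mm, then the turn about the tool's z in degrees. In form: x y z twist; .... A call has 1 to 10 rows; each row shifts and turns the commanded pose from where the row before left it, along the tool's axes as they then stand; what a row does not reach is not made up. A row lasts 1/10 s, in which the tool goes at most 50 mm and 8.59 degrees, less where a joint would pass 70% of its speed; a pose out of reach is approached as far as the arm can. A call with a gripper value outside its range is refused whole. "hand" is the opening, from 0 (shut) to 1 (fully open), set as the call begins (left out, the last holds). The fingers move at their own pace and stop on an object; "force" is the grip in N (left out, the last holds). Time passes only in rows, so rows that do not move let the fingers close. It gives the time, the measured TCP pose, the force and the opening at its end, in the units of the state.
- arm.get_state(): the state, without advancing time (a new reading comes with each control period).
- arm.grab_frame(name): name is "scene" or "top" or "wrist"; returns the picture (420x560x3 uint8, red, green, blue); there is no depth.
- arm.camera_model(name): a dict with "intrinsics" (3x3 intrinsics, pixels), "T" (4x4, takes a point from camera to world coordinates). Camera axes: x right, y up, looking along -z (the intrinsics and any distortion apply to the point x, -y, -z); pixel columns grow to the right and rows downward; lengths in m; the calibration is good to about 2 mm. A picture is of the moment at which its call begins: read the wrist's pose just before it. camera_model takes no time and is no camera call; for the wrist camera it gives the pose at the moment of the call.
- arm.hand_in(): hands the job in, once; it reports no verdict.
The state is a dict: "time_s": time; "joint_positions": joint angles; "qd": joint speeds; "joint_efforts": joint torques, N m; "tcp_pos": TCP position; "orientation": TCP orientation; "wrist_force": force on the tool from outside, world axes, zero at the start; "ft_torque": the same for the moment, N m; "opening": opening from 0.0 (shut) to 1.0 (fully open).
Only numpy, scipy, OpenCV 4.12 (cv2) and the standard library are available. Lean on these libraries where they do the work, as an engineer would, in place of code of your own. Each camera call takes 0.05 s, during which the arm holds its last target. There are 200 camera calls.

## Working session

There is one attempt and no reset: what is moved stays moved. The work goes in short steps, Python scripts to look and compute and a tool call to move; the robot and the scene stay as the last step left them, time stands still between calls to the robot, and variables do not carry over. Pictures are saved under pics/ and viewed, about 8 in all and at most 12, crops included, and the job is handed in when it is done.

Besides the shell and the picture viewer there is one more tool, called after "Call:" as name(argument=value, ...) on one line, values as JSON. servo_tool: Moves the arm, as the interface text tells. Its arguments: {"type":"object","properties":{"plan":{"type":"string"},"hand":{"type":"number"},"force":{"type":"number"}},"required":["plan"]}

```bash
mkdir -p pics; ls
python3 - <<'E'
from bench import arm
import cv2,numpy as np
s=arm.get_state();print(s)
for n in("scene","top","wrist"):
    m=arm.camera_model(n);print(n,np.round(m["intrinsics"],2).tolist(),np.round(m["T"],4).tolist(),[k for k in m])
    f=arm.grab_frame(n);cv2.imwrite(f"pics/{n}0.png",f[:,:,::-1])
a=cv2.imread("pics/scene0.png");b=cv2.imread("pics/top0.png")
cv2.imwrite("pics/s0.png",cv2.resize(a,(800,600),interpolation=cv2.INTER_CUBIC))
cv2.imwrite("pics/t0.png",cv2.resize(b,(800,600),interpolation=cv2.INTER_CUBIC))
E
```

```text
pics
{'time_s': 0.0, 'joint_positions': array([ 1.15992962e+00,  8.79863606e-02,  1.37230659e+00, -3.31190855e-06,
        1.68361481e+00, -1.03109334e-01]), 'qd': array([0.00068788, 0.00048906, 0.00143943, 0.00066335, 0.00144717,
       0.00062109]), 'joint_efforts': array([ 1.02852740e-03, -3.51858115e+01, -3.13280797e+01, -2.45421194e-05,
        1.05284527e-02,  4.13862054e-06]), 'tcp_pos': array([0.16640964, 0.52367803, 0.23009545]), 'orientation': array([-2.92621786e-04,  1.53272209e-01,  9.88183328e-01, -1.11995603e-03]), 'wrist_force': array([0.25624016, 0.07705747, 0.1718762 ]), 'ft_torque': array([ 0.02442222,  0.00310244, -0.00931284]), 'opening': 0.9958800936082854}
scene [[391.73, 0.0, 281.02], [0.0, 391.73, 205.4], [0.0, 0.0, 1.0]] [[0.8722, 0.4102, -0.2663, 0.2982], [-0.4889, 0.7176, -0.496, -0.3868], [-0.0123, 0.5628, 0.8265, 0.819], [0.0, 0.0, 0.0, 1.0]] ['intrinsics', 'T']
top [[433.35, 0.0, 274.86], [0.0, 433.35, 211.49], [0.0, 0.0, 1.0]] [[0.0572, 0.9772, -0.2045, 0.3043], [-0.9984, 0.0568, -0.0078, 0.0637], [0.004, 0.2046, 0.9788, 1.1569], [0.0, 0.0, 0.0, 1.0]] ['intrinsics', 'T']
wrist [[309.01, 0.0, 277.18], [0.0, 309.01, 206.91], [0.0, 0.0, 1.0]] [[0.3016, -0.9122, -0.2773, 0.0954], [0.9534, 0.2876, 0.0908, 0.547], [-0.0031, -0.2917, 0.9565, 0.3734], [0.0, 0.0, 0.0, 1.0]] ['intrinsics', 'T']
```

View pics/s0.png

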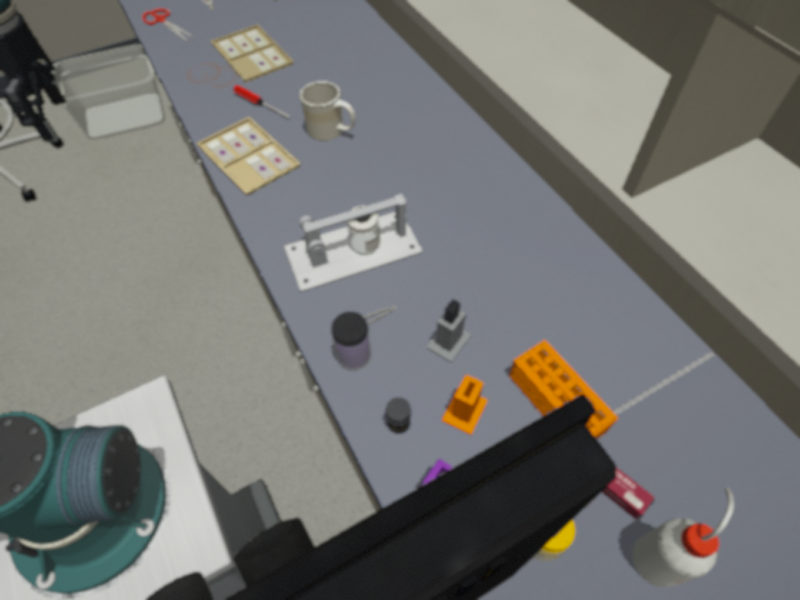

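View pics/t0.png

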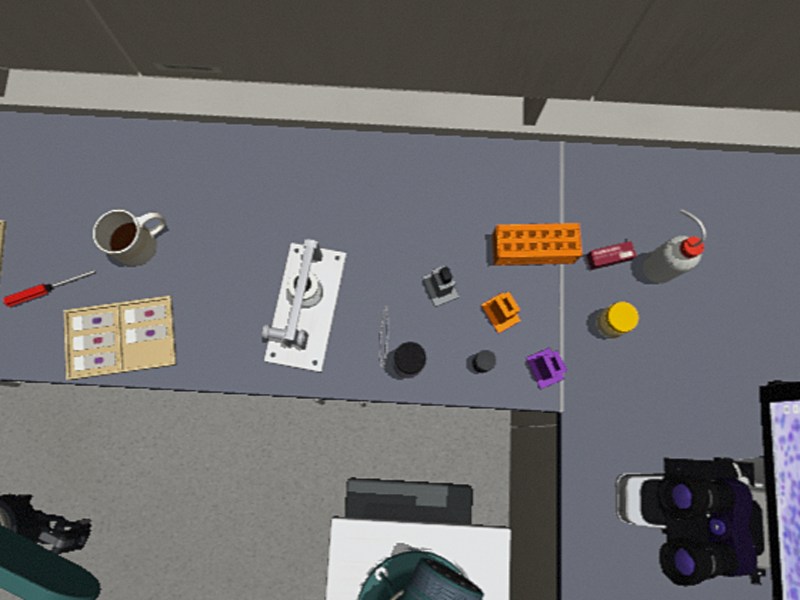

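The scene view shows the carrier at about (350,240). The top view (800×600) shows:
- Carrier with its pin head at (267,333), the bar running from about (292,335) to (311,242).
- Grey holder with the dark clip grip at (445,272).
- Stain jar at (408,358), canister at (483,360), rack at (537,243).

I'll cast rays through these points and work out the hover poses for the wrist camera.

```bash
cat > h.py <<'E'
from bench import arm
import numpy as np,cv2
def ray(m,u,v):
    K=m["intrinsics"];T=m["T"];d=np.array([(u-K[0][2])/K[0][0],-(v-K[1][2])/K[1][1],-1.]);return np.array(T)[:3,3],np.array(T)[:3,:3]@d
def on(m,u,v,z):
    o,d=ray(m,u,v);return o+d*(z-o[2])/d[2]
def proj(m,p):
    T=np.array(m["T"]);K=m["intrinsics"];c=T[:3,:3].T@(np.array(p)-T[:3,3]);return K[0][0]*c[0]/-c[2]+K[0][2],-K[1][1]*c[1]/-c[2]+K[1][2]
def tool():
    s=arm.get_state();w,x,y,z=s["orientation"]
    from scipy.spatial.transform import Rotation as R
    return np.array(s["tcp_pos"]),R.from_quat([x,y,z,w]).as_matrix(),s
def rel(p):
    t,R_,s=tool();return np.round(R_.T@(np.array(p)-t)*1000,1)
E
python3 - <<'E'
from h import *
m=arm.camera_model("top");k=1.4286
for n,u,v,z in[("head",267,333,.055),("barA",292,340,.099),("barB",312,242,.099),("clip",446,271,.114),("jar",409,357,.097),("can",484,359,.057),("foot",440,290,0.0),("plateTL",291,244,.008),("plateTR",346,252,.008),("plateBL",264,361,.008),("plateBR",322,371,.008),("rack",537,232,.056)]:
    p=on(m,u/k,v/k,z);print(n,np.round(p,3),round(np.hypot(p[0],p[1]),3))
t,R,s=tool();print(R.round(3))
mw=arm.camera_model("wrist");print(R.T@(np.array(mw["T"])[:3,3]-t),(R.T@np.array(mw["T"])[:3,:3]).round(3))
E
```

```text
head [0.465 0.295 0.055] 0.55
barA [0.449 0.241 0.099] 0.51
barB [0.626 0.222 0.099] 0.664
clip [ 0.583 -0.017  0.114] 0.583
jar [0.431 0.039 0.097] 0.433
can [ 0.44  -0.096  0.057] 0.451
foot [ 0.575 -0.016  0.   ] 0.575
plateTL [0.648 0.276 0.008] 0.704
plateTR [0.638 0.168 0.008] 0.66
plateBL [0.419 0.305 0.008] 0.518
plateBR [0.407 0.196 0.008] 0.451
rack [ 0.683 -0.188  0.056] 0.709
[[-0.953  0.303 -0.001]
 [ 0.303  0.953 -0.002]
 [ 0.    -0.002 -1.   ]]
[ 0.07478414  0.00039183 -0.14313824] [[ 0.001  0.956  0.292]
 [ 1.    -0.002  0.001]
 [ 0.001  0.292 -0.956]]
```

Call:
servo_tool(plan="-35 -11 0 0; -35 -11 0 0; -35 -11 0 0; -35 -11 0 0; -35 -11 0 0; -35 -11 0 0; -35 -11 0 0; -35 -11 0 0; -35 -11 0 0; -35 -11 0 0")

```text
time_s: 1.15
tcp_pos: [0.4678, 0.3122, 0.2309]
orientation: [-0.0, 0.153, 0.988, -0.0]
wrist_force: [0.0, 0.1, 0.1]
opening: 1.003
```

Call:
servo_tool(plan="0 0 0 8;0 0 0 8;0 0 0 8;0 0 0 8;0 0 0 8;0 0 0 8;0 0 0 8;0 0 0 8;0 0 0 8;0 0 0 7.5")

```text
time_s: 2.15
tcp_pos: [0.4667, 0.3132, 0.2308]
orientation: [-0.0, 0.752, 0.66, -0.0]
wrist_force: [0.4, 0.2, -0.4]
opening: 0.997
```

Run:
```python
from h import *
t,R,s=tool();print(s["time_s"],t.round(4),R.round(3).tolist(),np.round(s["wrist_force"],2))
m=arm.camera_model("wrist");f=arm.grab_frame("wrist");np.savez("w1.npz",K=m["intrinsics"],T=m["T"])
cv2.imwrite("pics/w1.png",f[:,:,::-1]);cv2.imwrite("pics/w1b.png",cv2.resize(f[:,:,::-1],(800,600),interpolation=cv2.INTER_CUBIC))
```

```text
2.15 [0.4667 0.3132 0.2308] [[0.13, 0.992, -0.001], [0.992, -0.13, -0.0], [-0.001, -0.001, -1.0]] [ 0.43  0.25 -0.45]
```

View pics/w1b.png

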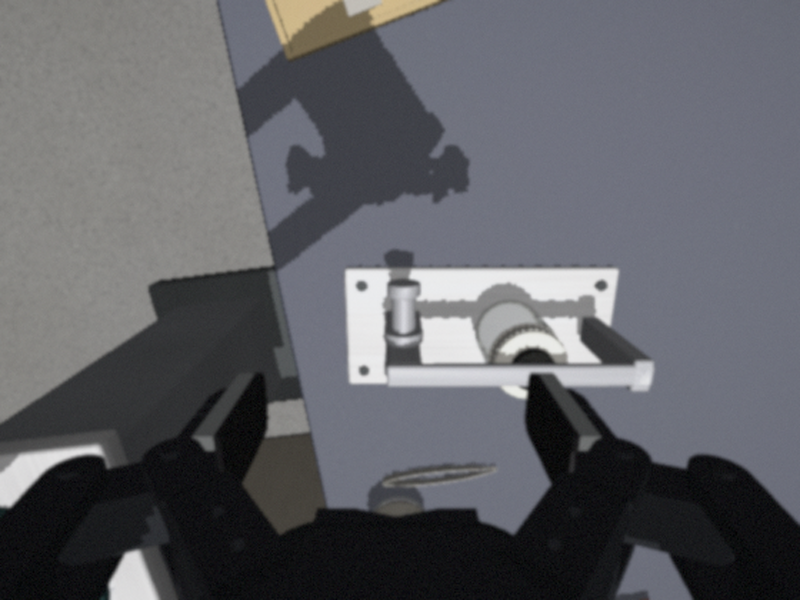

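Wrist view (800×600): pin head at (404,287), its outer face edge at about v=280, and the head spans u 388–420. Plate corners are (346,268), (618,268) and (349,384). The bar spans u 388–635 at v≈376.

```bash
cat >> h.py <<'E'
def load(n):
    z=np.load(n);return {"intrinsics":z["K"],"T":z["T"]}
E
python3 - <<'E'
from h import *
m=load("w1.npz");k=800/560
P={}
for n,u,v,z in[("headtop_outer",404,281,.068),("headL",388,287,.055),("headR",420,287,.055),("shaft",404,312,.064),("TL",346,268,.008),("TR",618,268,.008),("BL",349,384,.008),("barL_up",388,366,.099),("barR_up",632,363,.099),("barL_dn",388,385,.099)]:
    P[n]=on(m,u/k,v/k,z);print(n,P[n].round(4))
a=P["TR"]-P["TL"];print("yaw plate",np.degrees(np.arctan2(a[1],a[0])),np.linalg.norm(a))
a=P["barR_up"]-P["barL_up"];print("yaw bar",np.degrees(np.arctan2(a[1],a[0])),np.linalg.norm(a))
for q in("headtop_outer","headL","headR"):print(q,rel(P[q]))
E
```

```text
headtop_outer [0.471  0.3046 0.068 ]
headL [0.4583 0.298  0.055 ]
headR [0.4821 0.2949 0.055 ]
shaft [0.468  0.2799 0.064 ]
TL [0.4225 0.306  0.008 ]
TR [0.6519 0.2764 0.008 ]
BL [0.4075 0.1971 0.008 ]
barL_up [0.4533 0.2546 0.099 ]
barR_up [0.6188 0.2355 0.099 ]
barL_dn [0.4513 0.2402 0.099 ]
yaw plate -7.359547849501706 0.23129001002755523
yaw bar -6.575009137494526 0.16667370342385257
headtop_outer [ -7.8   5.6 162.8]
headL [-16.1  -6.1 175.8]
headR [-15.9  17.9 175.8]
```

Call:
servo_tool(plan="13 3 0 0;13 3 0 0;0 0 40 0;0 0 40 0;0 0 40 0;0 0 40 0;0 0 26 0;0 0 0 0;0 0 0 0", hand=0, force=30)

```text
time_s: 3.1
tcp_pos: [0.4763, 0.3392, 0.0453]
orientation: [-0.0, 0.749, 0.662, -0.0]
wrist_force: [-1.0, -0.3, 1.0]
opening: -0.001
```

Call:
servo_tool(plan="-5 0 0 0;-5 0 0 0;-5 0 0 0;-5 0 0 0;-4 0 0 0;-4 0 0 0;0 0 0 0")

```text
time_s: 3.8
tcp_pos: [0.4727, 0.3104, 0.0456]
orientation: [-0.0, 0.75, 0.662, 0.0]
wrist_force: [0.2, 0.1, 0.8]
opening: -0.004
```

Call:
servo_tool(plan="-3 0 0 0;-3 0 0 0;-3 0 0 0;-3 0 0 0;-2 0 0 0")

```text
time_s: 4.3
tcp_pos: [0.4709, 0.2967, 0.0456]
orientation: [-0.0, 0.75, 0.662, 0.0]
wrist_force: [0.1, 3.6, 0.9]
opening: -0.003
```

Call:
servo_tool(plan="-2 0 0 0;-2 0 0 0;-2 0 0 0")

```text
time_s: 4.6
tcp_pos: [0.4701, 0.2907, 0.0455]
orientation: [-0.0, 0.75, 0.662, 0.0]
wrist_force: [-0.5, 3.3, 1.7]
opening: 0.002
```

Call:
servo_tool(plan="-1 0 0 0;-1 0 0 0;-1 0 0 0;-1 0 0 0")

```text
time_s: 5.0
tcp_pos: [0.4696, 0.2868, 0.0455]
orientation: [-0.0, 0.75, 0.662, 0.0]
wrist_force: [-1.1, 3.3, 2.4]
opening: -0.002
```

Call:
servo_tool(plan="-0.7 0 0 0;-0.7 0 0 0")

```text
time_s: 5.2
tcp_pos: [0.4695, 0.2854, 0.0455]
orientation: [-0.0, 0.75, 0.662, 0.0]
wrist_force: [-1.0, 4.6, 2.9]
opening: -0.004
```

Call:
servo_tool(plan="-0.7 0 0 0;-0.7 0 0 0")

```text
time_s: 5.4
tcp_pos: [0.4693, 0.284, 0.0454]
orientation: [-0.0, 0.75, 0.662, 0.0]
wrist_force: [-0.6, 5.8, 4.1]
opening: 0.001
```

Call:
servo_tool(plan="-0.7 0 0 0;-0.7 0 0 0")

```text
time_s: 5.6
tcp_pos: [0.4693, 0.284, 0.0455]
orientation: [-0.001, 0.75, 0.662, 0.001]
wrist_force: [-0.4, 9.3, 1.7]
opening: -0.0
```

Call:
servo_tool(plan="-0.5 0 0 0;-0.5 0 0 0")

```text
time_s: 5.8
tcp_pos: [0.4693, 0.284, 0.0456]
orientation: [-0.002, 0.75, 0.662, 0.002]
wrist_force: [-0.5, 10.0, -0.3]
opening: 0.001
```

Call:
servo_tool(plan="-0.4 0 0 0;-0.4 0 0 0")

```text
time_s: 6.0
tcp_pos: [0.4693, 0.284, 0.0456]
orientation: [-0.002, 0.75, 0.662, 0.003]
wrist_force: [0.6, 12.6, 1.1]
opening: 0.003
```

Call:
servo_tool(plan="15 0 0 0;10 0 -40 0;0 0 -45 0;-34 0 -10 0;-40 0 0 0;-40 0 0 0;-36 0 0 0;-5 0 0 0;0 0 0 0;0 0 0 0", hand=1)

```text
time_s: 7.0
tcp_pos: [0.4525, 0.152, 0.1397]
orientation: [-0.0, 0.75, 0.662, -0.001]
wrist_force: [0.2, -0.1, 0.0]
opening: 1.0
```

Run:
```python
from h import *
t,R,s=tool();print(s["time_s"],t.round(4),R.round(3).tolist(),np.round(s["wrist_force"],2))
m=arm.camera_model("wrist");f=arm.grab_frame("wrist");np.savez("w2.npz",K=m["intrinsics"],T=m["T"])
cv2.imwrite("pics/w2.png",f[:,:,::-1]);cv2.imwrite("pics/w2b.png",cv2.resize(f[:,:,::-1],(800,600),interpolation=cv2.INTER_CUBIC))
```

```text
7.0 [0.4525 0.152  0.1397] [[0.124, 0.992, -0.001], [0.992, -0.124, -0.001], [-0.001, -0.001, -1.0]] [ 0.18 -0.07  0.03]
```

View pics/w2b.png

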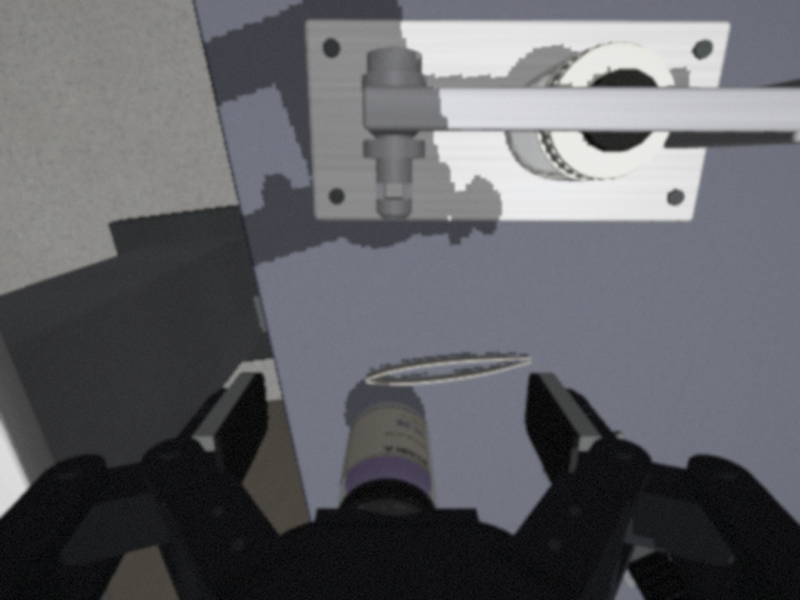

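The pin looks home. The cross-hole is the pale square at about (393,191), and the shaft ends at about v=218. I'll zoom in on it.

Run:
```python
import cv2
f=cv2.imread("pics/w2.png");c=f[88:160,240:310]
cv2.imwrite("pics/w2c.png",cv2.resize(c,None,fx=8,fy=8,interpolation=cv2.INTER_NEAREST))
g=cv2.cvtColor(f,cv2.COLOR_BGR2GRAY);print(g[120:156,262:290])
```

```text
[[124 103  91 ...  95 111 130]
 [128 108  92 ...  95 115 129]
 [130 109  94 ...  96 114 128]
 ...
 [107 106 108 ... 106 106 107]
 [ 87  87  84 ...  89  88  89]
 [ 71  74  70 ...  74  74  73]]
```

View pics/w2c.png

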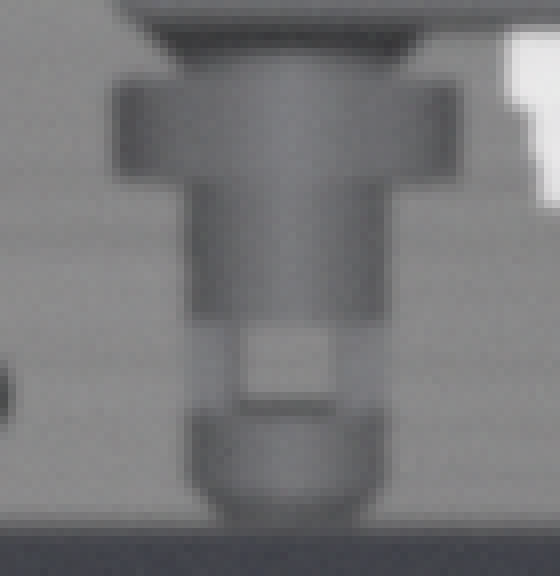

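Run:
```python
from h import *
m=load("w2.npz")
ey=np.array([.1265,.992,0]);ex=np.array([.992,-.1265,0])
c=np.array([.4693,.284,0])-.011*ey  # face at contact
print("face contact",c)
def sh(n,u,v,z):
    p=on(m,u,v,z);print(n,p.round(4),"d from face mm",((p-c)@ey*1000).round(1),"x",((p-c)@ex*1000).round(1))
sh("hole",275.2,133.6,.0635)
sh("rim+",275.2,128.1,.0635);sh("rim-",275.2,139,.0635)
sh("shaftL",240+188/8-.5,135,.055);sh("shaftR",240+386/8-.5,135,.055)
sh("end",275.2,88+520/8-.5,.055)
sh("cheekface",275,88+183/8-.5,.072);sh("cheekL",240+118/8-.5,105,.072);sh("cheekR",240+460/8-.5,105,.072)
sh("headtop",394/1.4286,48/1.4286,.068)
sh("barNearEdge",400/1.4286,131/1.4286,.099);sh("barFar",400/1.4286,87/1.4286,.099)
mt=arm.camera_model("top");print("clip rel",rel([.583,-.017,.114]))
```

```text
face contact [0.4679085 0.273088  0.       ]
hole [0.4583 0.2125 0.0635] d from face mm -61.3 x -1.8
rim+ [0.4588 0.2161 0.0635] d from face mm -57.6 x -1.8
rim- [0.4579 0.2088 0.0635] d from face mm -65.0 x -1.8
shaftL [0.4494 0.212  0.055 ] d from face mm -62.9 x -10.7
shaftR [0.4671 0.2099 0.055 ] d from face mm -62.8 x 7.2
end [0.4565 0.1986 0.055 ] d from face mm -75.4 x -1.9
cheekface [0.4602 0.2277 0.072 ] d from face mm -46.0 x -1.9
cheekL [0.4472 0.2326 0.072 ] d from face mm -42.8 x -15.4
cheekR [0.4747 0.2292 0.072 ] d from face mm -42.7 x 12.3
headtop [0.4663 0.2727 0.068 ] d from face mm -0.5 x -1.5
barNearEdge [0.4644 0.237  0.099 ] d from face mm -36.2 x 1.1
barFar [0.4663 0.2526 0.099 ] d from face mm -20.5 x 1.0
clip rel [-152.   150.3   25.8]
```

Everything agrees: the cheek is at −46.0 mm and the head at −0.5 mm, against −46 and 0 expected from the contact reading. The hole is 61.3 mm from the face, at world (0.458, 0.2125). Next I'll look at the clip.

Call:
servo_tool(plan="-24 17 -5 0;-24 17 -5 0;-24 17 -5 0;-24 17 -5 0;-24 17 -5 0;-24 17 -5 0;-24 17 -5 0;-24 17 -5 0;-20 14 0 0;0 0 0 0")

```text
time_s: 8.05
tcp_pos: [0.5767, -0.0787, 0.1795]
orientation: [0.0, 0.75, 0.661, -0.001]
wrist_force: [0.7, 0.9, 0.5]
opening: 0.998
```

Run:
```python
from h import *
t,R,s=tool();print(s["time_s"],t.round(4),R.round(3).tolist(),np.round(s["wrist_force"],2))
m=arm.camera_model("wrist");f=arm.grab_frame("wrist");np.savez("w3.npz",K=m["intrinsics"],T=m["T"])
cv2.imwrite("pics/w3.png",f[:,:,::-1]);cv2.imwrite("pics/w3b.png",cv2.resize(f[:,:,::-1],(800,600),interpolation=cv2.INTER_CUBIC))
```

```text
8.05 [ 0.5767 -0.0787  0.1795] [[0.126, 0.992, -0.001], [0.992, -0.126, -0.001], [-0.001, -0.0, -1.0]] [0.74 0.89 0.49]
```

View pics/w3b.png

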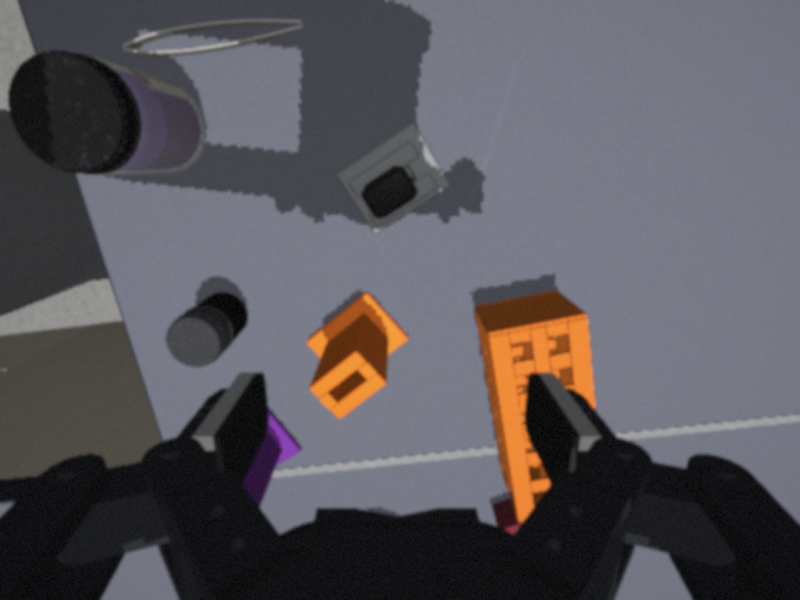

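The holder (grey) is at about (390,185), with the dark grip at about (388,192) and its long axis tilted up to the right. I'll fit a rectangle to the grip.

Run:
```python
from h import *
m=load("w3.npz");f=cv2.imread("pics/w3.png");g=cv2.cvtColor(f,cv2.COLOR_BGR2GRAY)
x0,y0=235,80;c=g[y0:165,x0:315];M=(c<48).astype(np.uint8)
cs,_=cv2.findContours(M,cv2.RETR_EXTERNAL,cv2.CHAIN_APPROX_NONE);k=max(cs,key=cv2.contourArea)
r=cv2.minAreaRect(k);print(r,cv2.contourArea(k))
b=cv2.boxPoints(r)+[x0,y0]
P=np.array([on(m,u,v,.114) for u,v in b]);print(P.round(4))
for i in range(4):
    d=P[(i+1)%4]-P[i];print(np.linalg.norm(d)*1000,np.degrees(np.arctan2(d[1],d[0])))
ctr=P.mean(0);print("ctr",ctr.round(4),"rel",rel(ctr))
big=cv2.resize(f[y0:165,x0:315],None,fx=7,fy=7,interpolation=cv2.INTER_NEAREST);cv2.imwrite("pics/w3c.png",big)
```

```text
((37.653839111328125, 53.73076629638672), (25.793560028076172, 36.88756561279297), 56.3099365234375) 814.5
[[ 0.5665 -0.0154  0.114 ]
 [ 0.5881 -0.0051  0.114 ]
 [ 0.5958 -0.0197  0.114 ]
 [ 0.5739 -0.0304  0.114 ]]
23.913550655786782 25.4475658749338
16.50643407846323 -62.129772817926856
24.386957905295677 -153.80217212013545
16.81253213890568 116.21922418032646
ctr [ 0.5811 -0.0176  0.114 ] rel [59.7 -2.2 65.5]
```

View pics/w3c.png

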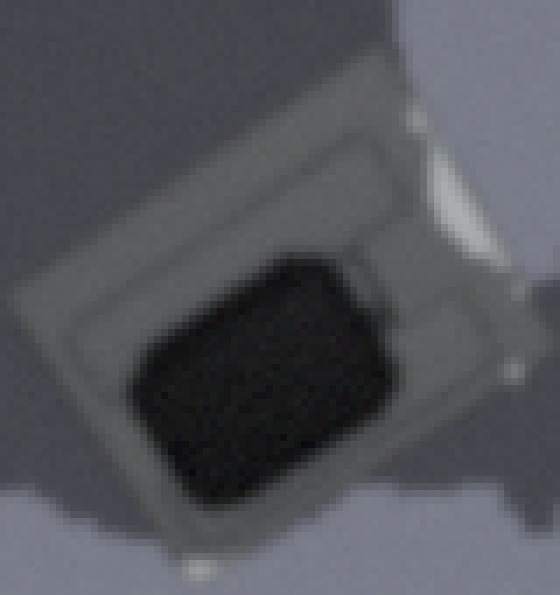

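Rectangle 24.1×16.6 mm matches the grip. Yaw is about 26.5°, centre (0.581, −0.0176). I'll align and descend.

Call:
servo_tool(plan="30 -1 0 -8.4;0 0 0 -8.4;0 0 0 -8.4;0 0 0 -8.5;0 0 0 0;0 0 0 0")

```text
time_s: 8.7
tcp_pos: [0.5777, -0.046, 0.1801]
orientation: [-0.0, 0.526, 0.85, 0.0]
wrist_force: [-0.2, 0.5, -0.0]
opening: 1.004
```

Run:
```python
from h import *
t,R,s=tool();print(t.round(4),np.degrees(np.arctan2(R[1,1],R[0,1])),rel([.5811,-.0176,.085]))
```

```text
[ 0.5777 -0.046   0.1801] 26.488287768886604 [23.9 15.7 95.1]
```

Call:
servo_tool(plan="12 8 0 0;12 7.7 0 0;0 0 30 0;0 0 30 0;0 0 20 0;0 0 10 0;0 0 5 0;0 0 0 0")

```text
time_s: 9.5
tcp_pos: [0.5814, -0.0183, 0.0854]
orientation: [-0.0, 0.526, 0.851, 0.0]
wrist_force: [-0.3, -0.2, 1.0]
opening: 1.002
```

Call:
servo_tool(plan="0 0 0 0;0 0 0 0;0 0 0 0;0 0 0 0;0 0 0 0;0 0 0 0;0 0 0 0;0 0 0 0", hand=0, force=70)

```text
time_s: 10.3
tcp_pos: [0.5817, -0.0189, 0.0861]
orientation: [0.001, 0.526, 0.851, 0.0]
wrist_force: [0.8, 0.0, 4.7]
opening: 0.27
```

Call:
servo_tool(plan="0 0 -5 0;0 0 -10 0;0 0 -15 0;0 0 -15 0;0 0 -15 0;0 0 -15 0;0 0 -15 0;0 0 -10 0;0 0 0 0;0 0 0 0")

```text
time_s: 11.3
tcp_pos: [0.5812, -0.0188, 0.1852]
orientation: [-0.0, 0.526, 0.851, -0.0]
wrist_force: [0.3, 0.9, -1.2]
opening: 0.26
```

Run:
```python
from h import *
t,R,s=tool();print(s["time_s"],t.round(4),R.round(3).tolist(),np.round(s["wrist_force"],2))
m=arm.camera_model("wrist");f=arm.grab_frame("wrist");np.savez("w4.npz",K=m["intrinsics"],T=m["T"],t=t,R=R)
cv2.imwrite("pics/w4.png",f[:,:,::-1]);cv2.imwrite("pics/w4b.png",cv2.resize(f[120:330,140:420,::-1],(800,600),interpolation=cv2.INTER_CUBIC))
```

```text
11.3 [ 0.5812 -0.0188  0.1852] [[-0.447, 0.894, -0.0], [0.894, 0.447, 0.0], [0.0, -0.0, -1.0]] [ 0.34  0.91 -1.22]
```

View pics/w4b.png

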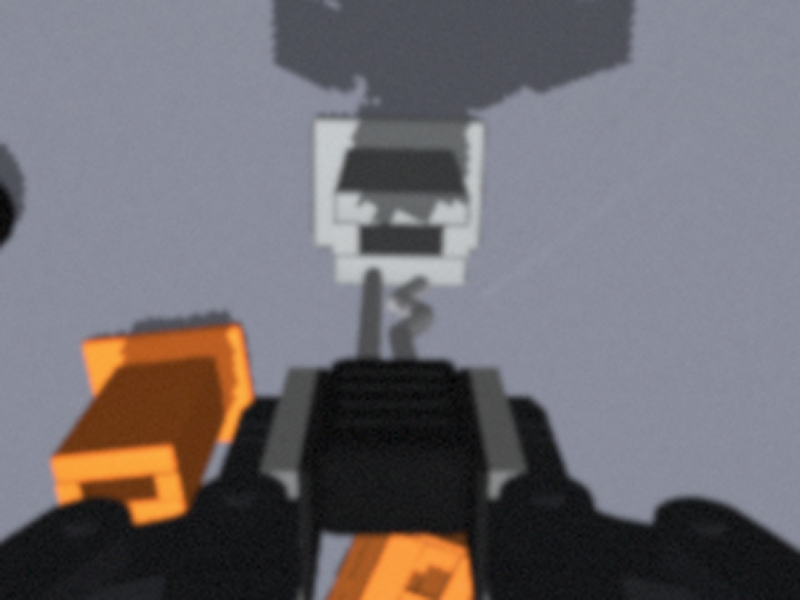

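The straight leg is on the left (tool −y), with its tip at crop (373,270), about px (270.5,214.5). The bent leg is on the right. So clip +x = tool +y. Next I'll measure the leg in tool coordinates.

Run:
```python
from h import *
z=np.load("w4.npz");m=load("w4.npz");t,R=z["t"],z["R"]
g=cv2.cvtColor(cv2.imread("pics/w4.png"),cv2.COLOR_BGR2GRAY)
np.set_printoptions(linewidth=200)
for v in range(211,247,3):print(v,g[v,260:302])
print(g[206:224,270],g[206:224,271])
def tl(u,v,d): # tool coords at tool-z d (mm)
    p=on(m,u,v,t[2]-d/1000);return (R.T@(p-t)*1000).round(1)
print(tl(270.5,214.5,76))
# block top edge back: corners u=140+.35*x
for x in(320,472):print(tl(140+.35*x,120+.35*530,0-28),)
print([proj(m,t+R@np.array([0,0,d])/1000) for d in(8,43,76)])
```

```text
211 [192 196 194 194 196 196 193 192 192 192 190 192 191 191 192 192 192 191 191 191 189 189 188 189 188 187 187 186 187 185 186 185 186 186 185 187 186 187 187 184 186 177]
214 [192 193 195 194 194 192 189 175 149 126 113 118 137 167 185 194 194 194 195 194 196 196 195 194 194 194 194 192 195 193 195 195 195 195 194 194 195 193 193 195 192 183]
217 [184 183 185 183 184 180 160 129  94  79  80  83  95 129 162 182 186 187 189 190 189 185 179 166 147 130 118 120 135 153 174 185 190 191 190 190 194 191 190 191 189 179]
220 [146 143 142 143 145 139 126  98  83  77  79  80  90 105 130 140 143 142 136 128 117 108  97  95  95  99 103 110 120 134 144 150 151 152 151 152 150 153 154 152 151 148]
223 [140 141 142 142 140 134 118  94  81  79  80  80  89 106 123 129 127 116 102  92  88  87  89  98 110 124 135 139 139 142 141 142 141 142 142 143 141 143 142 141 141 143]
226 [141 143 139 141 139 132 111  89  81  79  82  83  90 110 134 153 164 161 146 124 113 108 109 101  96  93  92  96 104 117 127 135 141 143 140 142 141 140 140 143 141 142]
229 [140 141 141 142 136 123 102  84  79  80  82  81  90
[... 686 characters left out ...]
80  83  97 120 134 132 120  94  83  79  82  80  76  85  98 119 134 139 141 141 142 141 143 142 142 143 141 142 140 141 142 140]
244 [127 119 116 111  98  77  69  66  63  64  68  68  84 104 123 124 116  98  79  73  74  71  73  71  78  93 111 126 127 130 129 131 132 132 130 132 134 137 139 143 141 140]
[ 59  67  92 136 174 190 184 153 113  85  80  80  79  78  79  79  78  80] [ 58  66  95 136 174 192 186 156 118  92  82  83  81  80  80  81  81  80]
[ 2. -5. 76.]
[ -4.8 -10.9 -28. ]
[ -4.8  12.1 -28. ]
[(np.float64(277.18818262084005), np.float64(257.8644665274132)), (np.float64(277.2126112692178), np.float64(233.50361917914103)), (np.float64(277.22917275131545), np.float64(216.98810301139906))]
```

Leg is at tool (≈+0.5, −5.2) mm and vertical, as expected. Moving over the hole.

Call:
servo_tool(plan="25 0 0 0;35 0 0 0;40 0 0 0;40 0 0 0;40 0 0 0;35 0 0 0;28 0 0 0;15 -2.5 0 0;0 0 0 0")

```text
time_s: 12.25
tcp_pos: [0.4624, 0.2118, 0.1845]
orientation: [-0.001, 0.525, 0.851, -0.001]
wrist_force: [0.7, 0.6, -0.5]
opening: 0.269
```

Call:
servo_tool(plan="0 0 0 8;0 0 0 8.5;0 0 0 8.5;0 0 0 8.5;0 0 0 0;0 0 0 0")

```text
time_s: 12.85
tcp_pos: [0.4641, 0.2098, 0.185]
orientation: [0.0, 0.748, 0.664, -0.0]
wrist_force: [-0.4, 0.7, -1.0]
opening: 0.269
```

Run:
```python
from h import *
t,R,s=tool();print(s["time_s"],t.round(4),np.degrees(np.arctan2(R[1,1],R[0,1])),rel([.4634,.2112,.156]))
```

```text
12.85 [0.4641 0.2098 0.185 ] -6.847150375107166 [ 1.3 -0.8 29. ]
```

Call:
servo_tool(plan="1.3 -0.8 10 0.4;0 0 10 0;0 0 10 0;0 0 5 0;0 0 0 0;0 0 0 0")

```text
time_s: 13.45
tcp_pos: [0.463, 0.2123, 0.1502]
orientation: [-0.0, 0.751, 0.661, -0.0]
wrist_force: [0.1, 0.1, -0.6]
opening: 0.264
```

Run:
```python
from h import *
t,R,s=tool();print(s["time_s"],t.round(4),np.degrees(np.arctan2(R[1,1],R[0,1])),np.round(s["wrist_force"],2))
m=arm.camera_model("wrist");f=arm.grab_frame("wrist");np.savez("w5.npz",K=m["intrinsics"],T=m["T"],t=t,R=R)
cv2.imwrite("pics/w5.png",f[:,:,::-1]);cv2.imwrite("pics/w5b.png",cv2.resize(f[175:250,230:330,::-1],(800,600),interpolation=cv2.INTER_NEAREST))
```

```text
13.45 [0.463  0.2123 0.1502] -7.318663469428845 [ 0.13  0.1  -0.56]
```

View pics/w5b.png

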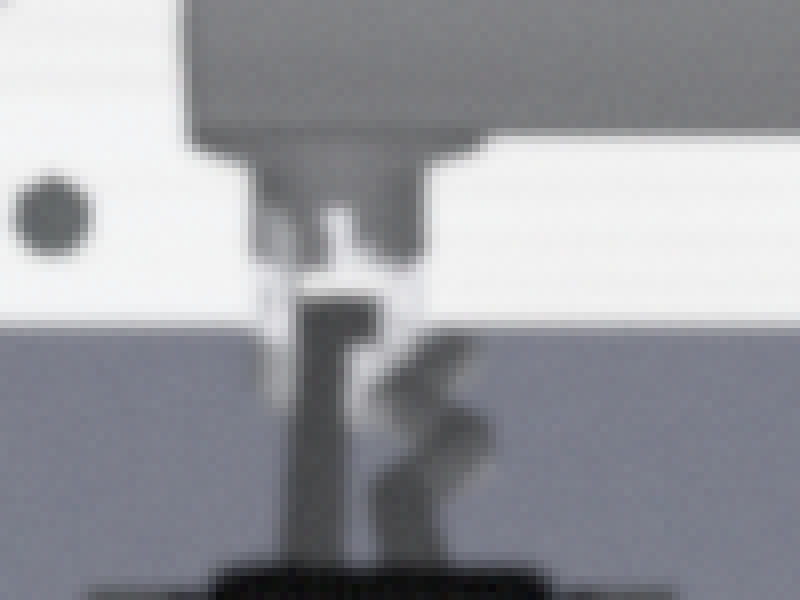

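Crop (8×): the hole's +y rim is at v≈272 and it spans u 300–382. The dark inner −y wall is at v 298–340. The leg (u 297–347) sits left of the hole's middle. Computing the offset in this same view.

Run:
```python
from h import *
z=np.load("w5.npz");m=load("w5.npz");t,R=z["t"],z["R"]
g=cv2.cvtColor(cv2.imread("pics/w5.png"),cv2.COLOR_BGR2GRAY);np.set_printoptions(linewidth=200)
print("cols 262..284")
for v in range(204,236):print(v,g[v,262:284])
def tl(u,v,zz):
    p=on(m,u,v,zz);return (R.T@(p-t)*1000).round(1)
print("rim+",tl(272.1,208.5,.0635),"rim-",tl(272.1,217.3,.0635),"L",tl(267,213,.0635),"R",tl(277.3,213,.0635))
h=np.array([.4583,.2125,.0635]);print("hole from w2",(R.T@(h-t)*1000).round(1),proj(m,h))
for x,y in((.2,-5.2),(.6,-5.5),(2.7,-5.3)):print("tip proj",x,y,proj(m,t+R@np.array([x,y,76])/1000))
```

```text
cols 262..284
204 [146 148 159 160 150 127 118 125 147 190 215 199 160 133 125 117 110 107 104 108 138 192]
205 [147 149 160 163 150 131 119 122 141 183 214 205 172 154 145 127 113 108 105 106 135 192]
206 [158 154 160 163 152 131 120 124 144 184 216 217 198 183 167 142 125 117 111 121 150 201]
207 [185 174 171 170 157 137 128 131 152 191 220 224 218 206 187 169 159 146 137 153 186 221]
208 [215 206 196 182 171 158 162 169 181 205 226 230 226 222 214 204 193 179 176 191 215 231]
209 [226 221 214 198 187 188 203 216 219 226 233 235 233 233 230 226 218 208 208 215 224 234]
210 [224 217 216 204 192 199 219 224 225 226 229 229 228 228 230 228 225 221 223 223 225 234]
211 [219 209 214 206 187 180 193 196 194 190 188 189 193 194 200 211 221 224 226 224 225 234]
212 [217 204 214 201 176 148 137 135 131 127 125 126 130 135 151 180 208 223 228 226 224 234]
213 [219 208 216 207 172 125  97  91  85  84  82  84  85  94 114 157 199 220 224 223 224 232]
214 [216 213 220 215 174 117  81  76  71  77  75  74  74  77 103 149 191 209 215 218 218 226]
215 [205 216 222 215 172 116  77  71  70  72  73  75
[... 1642 characters left out ...]
3 [125 125 120 105  85  72  73  72  73  76  82 103 117 122 119 109  98  88  80  79  84  87]
234 [126 125 118 102  80  73  71  71  75  76  83 102 118 117 110  95  82  76  74  76  79  89]
235 [125 123 118  98  80  71  70  73  74  76  85 101 118 113  97  83  74  73  72  74  77  87]
rim+ [ 3.2 -4.2 86.7] rim- [-4.1 -4.2 86.7] L [-0.5 -8.2 86.7] R [-0.5 -0.1 86.7]
hole from w2 [-0.4 -4.7 86.7] (np.float64(271.4982933826799), np.float64(212.8427979018302))
tip proj 0.2 -5.2 (np.float64(270.5300465690678), np.float64(216.55409886769587))
tip proj 0.6 -5.5 (np.float64(270.12657162035833), np.float64(216.04731255216382))
tip proj 2.7 -5.3 (np.float64(270.3799067916603), np.float64(213.3814747083424))
```

Call:
servo_tool(plan="-0.8 1 0 0;0 0 3 0;0 0 3 0;0 0 2 0;0 0 0 0")

```text
time_s: 14.0
tcp_pos: [0.4636, 0.2112, 0.1417]
orientation: [-0.0, 0.751, 0.66, -0.0]
wrist_force: [1.0, 0.4, -0.8]
opening: 0.267
```

Call:
servo_tool(plan="0 0 1 0;0 0 1 0;0 0 1 0")

```text
time_s: 14.3
tcp_pos: [0.4639, 0.2113, 0.1393]
orientation: [0.0, 0.751, 0.66, 0.0]
wrist_force: [0.2, 0.7, -1.6]
opening: 0.267
```

Call:
servo_tool(plan="0 0 1 0;0 0 1 0;0 0 0 0")

```text
time_s: 14.6
tcp_pos: [0.4638, 0.2113, 0.1372]
orientation: [-0.0, 0.751, 0.66, -0.0]
wrist_force: [0.4, 0.9, -0.9]
opening: 0.262
```

Call:
servo_tool(plan="0 0 1 0;0 0 1 0;0 0 1 0;0 0 1 0;0 0 0 0")

```text
time_s: 15.1
tcp_pos: [0.4638, 0.2113, 0.1331]
orientation: [-0.0, 0.751, 0.66, -0.0]
wrist_force: [-0.4, 0.2, -1.0]
opening: 0.27
```

Call:
servo_tool(plan="0 0 1 0;0 0 1 0;0 0 1 0;0 0 1 0;0 0 0 0")

```text
time_s: 15.6
tcp_pos: [0.4637, 0.2113, 0.1291]
orientation: [-0.0, 0.751, 0.66, -0.0]
wrist_force: [-0.6, -1.2, -1.2]
opening: 0.267
```

Call:
servo_tool(plan="0 0 1.5 0;0 0 1.5 0;0 0 1.5 0;0 0 1.5 0;0 0 1 0;0 0 0 0")

```text
time_s: 16.2
tcp_pos: [0.4643, 0.2113, 0.1225]
orientation: [0.0, 0.751, 0.66, 0.0]
wrist_force: [2.1, 1.0, -0.0]
opening: 0.27
```

Call:
servo_tool(plan="0 0 1 0;0 0 1 0;0 0 1 0;0 0 0 0")

```text
time_s: 16.6
tcp_pos: [0.4646, 0.2114, 0.1198]
orientation: [0.0, 0.751, 0.66, 0.001]
wrist_force: [2.2, 0.3, 1.1]
opening: 0.27
```

Call:
servo_tool(plan="0 0 1 0;0 0 1 0;0 0 0 0")

```text
time_s: 16.9
tcp_pos: [0.4647, 0.2114, 0.1179]
orientation: [0.001, 0.751, 0.66, 0.001]
wrist_force: [3.4, -0.1, 3.9]
opening: 0.267
```

Call:
servo_tool(plan="0 0 1 0;0 0 1 0;0 0 0 0")

```text
time_s: 17.2
tcp_pos: [0.4649, 0.2114, 0.1155]
orientation: [0.001, 0.751, 0.66, 0.001]
wrist_force: [5.4, 0.3, 1.9]
opening: 0.269
```

Call:
servo_tool(plan="0 0.3 1 0;0 0.3 1 0;0 0 0 0")

```text
time_s: 17.5
tcp_pos: [0.4651, 0.2112, 0.1127]
orientation: [0.0, 0.751, 0.66, 0.001]
wrist_force: [6.6, 0.5, -2.8]
opening: 0.264
```

Call:
servo_tool(plan="0 0 1 0;0 0 1 0;0 0 0 0")

```text
time_s: 17.8
tcp_pos: [0.4652, 0.211, 0.1109]
orientation: [0.001, 0.751, 0.66, 0.001]
wrist_force: [4.7, -0.4, 0.5]
opening: 0.267
```

Call:
servo_tool(plan="0 0 1 0;0 0 1 0;0 0 0 0")

```text
time_s: 18.1
tcp_pos: [0.4651, 0.211, 0.1087]
orientation: [0.001, 0.751, 0.66, 0.0]
wrist_force: [6.4, 0.7, -1.2]
opening: 0.268
```

Call:
servo_tool(plan="0 0 1 0;0 0 1 0;0 0 0 0")

```text
time_s: 18.4
tcp_pos: [0.4648, 0.211, 0.1066]
orientation: [0.0, 0.751, 0.66, 0.0]
wrist_force: [4.9, 0.1, -1.3]
opening: 0.263
```

Call:
servo_tool(plan="0 0 1 0;0 0 1 0;0 0 0 0")

```text
time_s: 18.7
tcp_pos: [0.4639, 0.211, 0.104]
orientation: [-0.0, 0.751, 0.66, -0.001]
wrist_force: [4.6, -0.7, -1.6]
opening: 0.268
```

Call:
servo_tool(plan="0 0 1 0;0 0 1 0;0 0 0 0")

```text
time_s: 19.0
tcp_pos: [0.4636, 0.2111, 0.1024]
orientation: [-0.001, 0.751, 0.66, -0.001]
wrist_force: [3.3, -0.1, -2.2]
opening: 0.267
```

Call:
servo_tool(plan="0 0 1 0;0 0 1 0;0 0 0 0")

```text
time_s: 19.3
tcp_pos: [0.4638, 0.2113, 0.101]
orientation: [-0.001, 0.751, 0.66, -0.001]
wrist_force: [1.7, -0.6, -1.3]
opening: 0.269
```

Call:
servo_tool(plan="0 0 1 0;0 0 1 0;0 0 0 0")

```text
time_s: 19.6
tcp_pos: [0.4646, 0.2114, 0.0996]
orientation: [-0.0, 0.751, 0.66, 0.0]
wrist_force: [2.0, 0.1, 1.4]
opening: 0.266
```

Call:
servo_tool(plan="0 0 0.7 0;0 0 0.7 0;0 0 0 0")

```text
time_s: 19.9
tcp_pos: [0.465, 0.2114, 0.0984]
orientation: [0.0, 0.751, 0.66, 0.001]
wrist_force: [2.7, -0.4, 2.7]
opening: 0.268
```

Run:
```python
from h import *
t,R,s=tool();print(s["time_s"],t.round(4),np.round(s["wrist_force"],2))
f=arm.grab_frame("wrist")
cv2.imwrite("pics/w6b.png",cv2.resize(f[150:300,180:380,::-1],(800,600),interpolation=cv2.INTER_CUBIC))
```

```text
19.9 [0.465  0.2114 0.0984] [ 2.67 -0.38  2.74]
```

View pics/w6b.png

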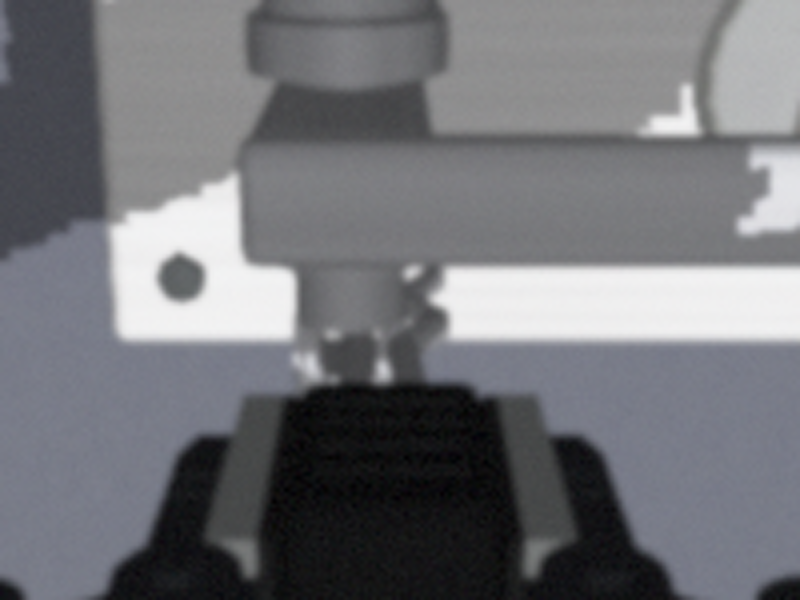

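The head is against its cheek. The straight leg is in the hole, and the bent leg passes right of the shaft with its hump below. TCP z is 0.0984, which matches the seat, with a gentle 2.7 N. Releasing.

Call:
servo_tool(plan="0 0 0 0;0 0 0 0;0 0 0 0;0 0 0 0;0 0 0 0;0 0 0 0", hand=0.7)

```text
time_s: 20.55
tcp_pos: [0.4643, 0.2112, 0.0978]
orientation: [-0.0, 0.751, 0.66, -0.0]
wrist_force: [0.2, 0.7, 0.8]
opening: 0.702
```

Call:
servo_tool(plan="0 0 -10 0;0 0 -20 0;0 0 -30 0;0 0 -30 0;0 0 -20 0;-40 0 0 0;-40 0 0 0;0 0 0 0;0 0 0 0")

```text
time_s: 21.45
tcp_pos: [0.4545, 0.1315, 0.2088]
orientation: [0.0, 0.752, 0.66, 0.001]
wrist_force: [-0.3, 0.1, -0.1]
opening: 0.702
```

Run:
```python
from h import *
t,R,s=tool();print(s["time_s"],t.round(4),np.round(s["wrist_force"],2))
m=arm.camera_model("wrist");f=arm.grab_frame("wrist");np.savez("w7.npz",K=m["intrinsics"],T=m["T"])
cv2.imwrite("pics/w7.png",f[:,:,::-1])
cv2.imwrite("pics/w7b.png",cv2.resize(f[60:270,140:420,::-1],(800,600),interpolation=cv2.INTER_CUBIC))
```

```text
21.45 [0.4545 0.1315 0.2088] [-0.34  0.13 -0.13]
```

View pics/w7b.png

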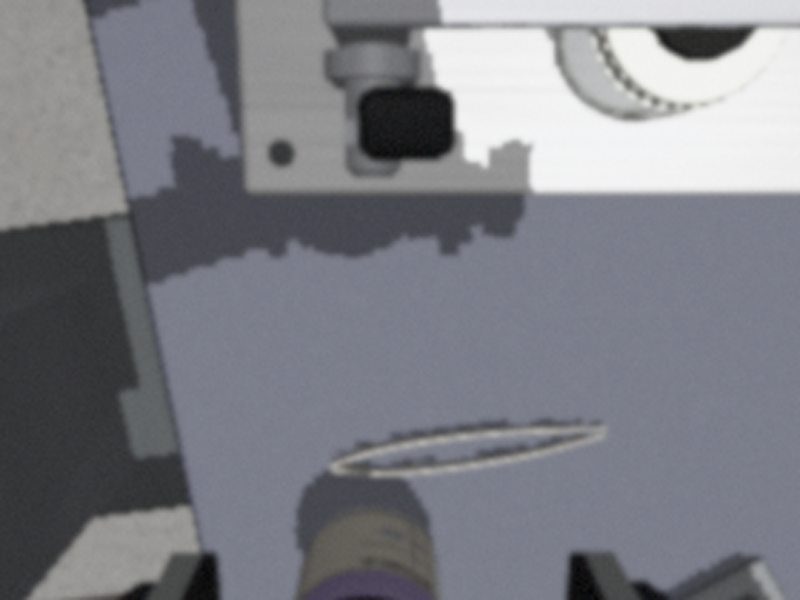

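The clip stands upright and square on the shaft: grip at crop (405,122), shaft below it. One numeric check, then hand in if it agrees.

Run:
```python
from h import *
m=load("w7.npz");g=cv2.cvtColor(cv2.imread("pics/w7.png"),cv2.COLOR_BGR2GRAY)
c=g[85:122,255:305];k=max(cv2.findContours((c<55).astype(np.uint8),0,1)[0],key=cv2.contourArea)
r=cv2.minAreaRect(k);P=np.array([on(m,u+255,v+85,.126) for u,v in cv2.boxPoints(r)])
d=[np.linalg.norm(P[i]-P[i-1])*1000 for i in range(4)];print("sizes",np.round(d,1))
q=P.mean(0)-.005*np.array([.992,-.127,0]);print("leg",q.round(4),"vs hole .4583 .2125")
print([np.degrees(np.arctan2(*(P[i]-P[i-1])[1::-1])).round(1) for i in range(4)])
ok=np.hypot(q[0]-.4583,q[1]-.2125)<.0035 and 22<max(d)<27
print(ok,arm.hand_in() if ok else "not handed in", arm.get_state()["time_s"])
```

```text
sizes [16.9 22.  16.9 22.5]
leg [0.4627 0.2128 0.126 ] vs hole .4583 .2125
[np.float64(86.6), np.float64(-3.2), np.float64(-91.6), np.float64(176.9)]
False not handed in 21.5
```

The measured leg offset at the grip's top is +4.3 mm along x, at the edge of my gate, so I haven't handed in. It's probably a slight lean within the 9 mm wide hole. I'll clear the arm from the scene camera's line of sight and check the height and tilt from the side.

Call:
servo_tool(plan="0 0 -30 0;30 0 -10 0;45 0 0 0;45 0 0 0;45 0 0 0;45 0 0 0;30 0 0 0;0 0 0 0")

```text
time_s: 22.3
tcp_pos: [0.4837, 0.375, 0.2463]
orientation: [-0.001, 0.749, 0.663, -0.001]
wrist_force: [0.7, -0.5, -0.4]
opening: 0.699
```

Run:
```python
from h import *
m=arm.camera_model("scene");f=arm.grab_frame("scene")[:,:,::-1].copy()
mt=arm.camera_model("top");ft=arm.grab_frame("top")[:,:,::-1].copy()
cv2.imwrite("pics/s8.png",f);cv2.imwrite("pics/t8.png",ft)
o=np.array([.4583,.2125,.055]);ex=np.array([.992,-.127,0]);ey=np.array([.127,.992,0]);ez=np.array([0,0,1.])
out=[]
for fr,mm in((f,m),(ft,mt)):
    u,v=proj(mm,o+.05*ez);x0,y0=int(u)-25,int(v)-37
    b=cv2.resize(fr[y0:y0+75,x0:x0+50],None,fx=8,fy=8,interpolation=cv2.INTER_CUBIC)
    def q(p):
        a=proj(mm,p);return int((a[0]-x0+.5)*8),int((a[1]-y0+.5)*8)
    L=lambda p,r,c:cv2.line(b,q(p),q(r),c,1)
    for dx in(0,):
        for s in(-.007,.017):L(o+(s+dx)*ex-.008*ey+.035*ez,o+(s+dx)*ex-.008*ey+.071*ez,(0,255,0))
        for h in(.035,.071):L(o+-.007*ex-.008*ey+h*ez,o+.017*ex-.008*ey+h*ez,(0,255,0))
        L(o-.033*ez,o+.035*ez,(0,0,255))
    out.append(b)
cv2.imwrite("pics/v8.png",np.hstack(out))
```

```text
(no output)
```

View pics/v8.png

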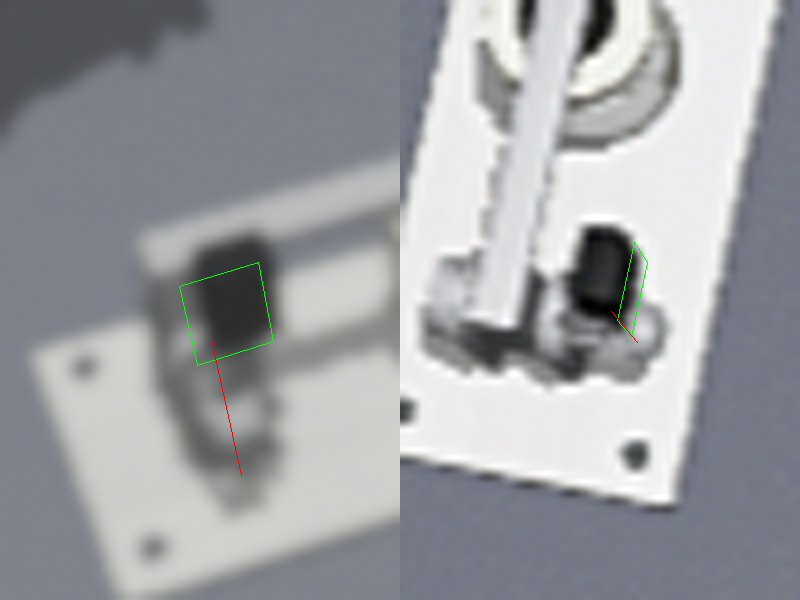

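Side overlay: the block's height matches the seat within about 1 px (2–3 mm), with a small lean toward +x. I'll put a number on the lean from the right-hand edge in the saved frame.

Run:
```python
from h import *
m=arm.camera_model("scene");g=cv2.cvtColor(cv2.imread("pics/s8.png"),cv2.COLOR_BGR2GRAY).astype(float)
o=np.array([.4583,.2125,.055]);ex=np.array([.992,-.127,0]);ey=np.array([.127,.992,0]);ez=np.array([0,0,1.])
n=ey # plane of front face y=-8
pts=[]
u0,v0=proj(m,o+.017*ex-.008*ey+.055*ez)
for v in range(int(v0)-4,int(v0)+5):
    row=g[v,int(u0)-7:int(u0)+9];lo=row[:8].min();hi=row[-4:].max();i=np.argmax((row>(lo+hi)/2)&(np.arange(16)>np.argmin(row)));e=i-1+((lo+hi)/2-row[i-1])/(row[i]-row[i-1])
    a,d=ray(m,int(u0)-7+e,v);p=a+d*(((o-.008*ey-a)@n)/(d@n));pts.append(((p-o)@ex*1000,(p-o)@ez*1000,lo,hi))
P=np.array(pts);print(P.round(1))
k=np.polyfit(P[:,1],P[:,0],1);print("tilt rad",k[0],"x offset at z=53:",np.polyval(k,53)-17)
print("implied by offset: top +4.3 at z71")
```

```text
[[ 23.2  69.3  52.  159. ]
 [ 23.5  65.6  49.  188. ]
 [ 22.3  62.6  46.  202. ]
 [ 21.2  59.5  45.  207. ]
 [ 20.7  56.1  44.  209. ]
 [ 20.4  52.6  44.  209. ]
 [ 20.   49.1  44.  209. ]
 [ 19.8  45.5  45.  207. ]
 [ 19.4  42.   44.  201. ]]
tilt rad 0.15364881560364677 x offset at z=53: 3.7316404701868358
implied by offset: top +4.3 at z71
```

Using only the clean rows (z 42–59), the lean is about 0.1 rad, and the slope between the wrist and scene offsets gives 0.07–0.1. The hole's clearance caps it at about 0.09–0.11 rad given the measured top offset. The origin stays within about ±2 mm. All of this is inside the limits (0.15 rad, 4 mm), so I'm handing in.

Run:
```python
from bench import arm
print(arm.hand_in());s=arm.get_state();print(s["time_s"],s["wrist_force"].round(2))
```

```text
the job is handed in; nothing more can be done
None
the job is handed in; nothing more can be done
```

I pushed the pin home, took the clip from its holder, pressed it through the cross-hole until it snapped in, released it and handed in at about 22 s of the 64 s allowed. The hand-in gave no verdict. The clip ended up leaning about 0.07–0.1 rad toward +x; the limit is 0.15.

- **Pin:** it stopped hard at about 12 N. The head position from contact agreed with the camera to 0.5 mm, and the later picture shows the head against its cheek.
- **Clip insertion:** the leg went in freely, and the readings during the snap-in reached about 7 N. The final push past the seat was 2.7 N, at the TCP height expected when seated.
- **Check that failed:** my first gate before handing in did not pass. The grip's top stood 4.3 mm toward +x of the upright position, against my 3.5 mm limit. A side check from the scene camera put the clip's height at the seat to within 2–3 mm. A fit over all its rows gave a lean of 0.154 rad, but I dropped the upper rows because the bar behind them upset the edge.
- **What I relied on:** the clean rows, the two cameras' offsets and the hole's clearance together gave 0.07–0.11 rad. I judged this inside the limit and handed in without correcting it.
- **Not checked:** I could not measure the bent leg's angle directly.

The bystanders were not touched, and the arm stood clear of everything at the end.

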